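Roll the sample jar up to the reader and start the reading

TASK

With the fingertips, push the blue-lidded jar up its sloping lane, over the crest and into the hollow against the reader, so that it stays there and does not roll back down; then press the green start button on the reader. Only push and press: do not lift the jar out of its lane, and leave the orange-lidded jar and everything else on the bench where they are.

Things in the scene. Friction and masses are not known exactly. Their poses are not given: they have to be found in the camera images.
- reader: White reader, fixed, its direction varies, with two parallel sloping aluminium gutter lanes. Origin: on the bench, mid-width under the lanes; +x runs level along the lanes, uphill to the reader's white block; +y across; z up. Lanes centred at y = +50 and -50 mm, 80 mm wide inside, side walls 14 mm above the floor, 20 mm thick between the lanes. Block: x 118 to 208 mm, 192 mm wide, top z 74 mm
- crest (a point): Mid-width point of the crest line, reader frame (60, 0, 33) mm. Each lane floor rises at 6 degrees from z = 14 mm at x = -125 mm to z = 33 mm at the crest, then falls at 10 degrees to z = 23 mm at x = 118 mm, where the block's front face is the stop
- lip (a point): Mid-width point of the lip that closes the low end of both lanes, at its top, reader frame (-128, 0, 22) mm. The lip is 6 mm thick (x -131 to -125) and 8 mm above the floor; outside it the bench is free, so a finger can come down behind the jar there, or reach it above the lip
- seat_left (a point): Centre of a jar at rest in the hollow against the stop in the lane at y = +50 mm: reader frame (95, 50, 51) mm
- seat_right (a point): Centre of a jar at rest in the hollow against the stop in the lane at y = -50 mm: reader frame (95, -50, 51) mm
- jar_blue: White sample jar with blue lid, a cylinder 46 mm across, 72 mm long, 70 to 180 g, lying across either lane at its low end against the lip (reader frame x -110, z 39 mm). Origin: its centre; y: its axis, lid at +y; x, z turn as it rolls. It rolls freely: left below the crest it rolls back; with its centre past x = 70 mm it rolls into the hollow by itself
- jar_orange: The same jar with an orange lid, at the low end of the other lane; to be left there. Origin: centre of the cylinder, y along its axis
- start (a joint): Travel of the start button, m: 0 up, 0.006 fully down (about 4 N); it springs back. It counts as pressed from 0.004
- start_top (a point): Centre of the top face of the round green start button, 34 mm in diameter, on top of the reader's white block; it is pressed straight down. The black collar round it is 50 mm in diameter and its top is a few mm below the button's
- dish: Clear closed dish, 58 mm in diameter, 30 mm high, loose beside the lanes, origin under its centre; bystander
- reagent: Small reagent jar with a red cap, 40 mm in diameter, 62 mm high, standing loose beside the lanes, origin under its centre; bystander
- wellplate: White well plate 128 x 85 x 14 mm, loose, origin under its centre; bystander
- beaker: Empty glass beaker, 68 mm in diameter, 90 mm high, loose, origin under its centre; bystander
- marker: Black marker pen with a red cap, 130 mm long and 14 mm wide, lying along its x, loose, origin under its middle; bystander
Mind the look-alikes: they are no part of the job. What is shaped like the jar_blue but turquoise is not meant.

How it is judged:
By the outcome, as a careful person would: the job done as asked, in the order asked, and still so for the second after the job is handed in, with the robot touching nothing.
It also fails if it takes over 45 s, if anything falls off the work surface, if the arm or the gripper's body presses on something with over 40 N, if the wrist force passes 120 N, or if a joint passes its speed limit or range.

ROBOT

A 6-joint arm with a two-finger parallel gripper is mounted at the origin on the work surface. World frame = base frame: x ahead of the robot, y to its left, z up, the work surface at z = 0. Lengths are in m, angles in rad, forces in N, time in s.
With the tool pointing down it reaches from about 0.35 to 0.775 m from the base axis. Payload 5.5 kg.
Tool frame: the origin (TCP) lies between the finger pads; the fingertips stand 8 mm ahead of it and the grasp point (between the pads) lies 11 mm behind it; z points along the fingers, y is the line along which they close (so a half turn about z gives the same grasp; the last joint's range is limited). The gripper opens to 85 mm and grips with 20 to 120 N. Pads are 22 mm wide; open, the fingers measure 114 mm over their backs; the gripper's body (76 mm by 85 mm) begins 54 mm behind the grasp point. The pads swing forward as they close: fully open they stand 13 mm farther back than shut.
Start: joints at [0.976, 0.313, 0.046, 1.304, 0, 1.431], TCP at [0.253, 0.517, 0.239] pointing down, gripper open.
Joint ranges: [-2.76, 2.76], [-0.86, 1.69], [-1.03, 1.26], [-2.2, 2.34], [-1.47, 1.5], [-3.14, 3.14]. Speed limits (rad/s): [2.57, 2.57, 3.14, 3.14, 3.14, 3.14].

INTERFACE

Orientations are given as a unit quaternion [w, x, y, z].
In Python, from workcell import status, vision, job gives the robot as it stands. The module is installed in compiled form; this text tells all that it offers.
- The arm moves only by the tool apply_moves, never from a script. Its argument "moves" is one flat list of numbers, 6 for each row, row after row: the shift along the world's x, y, z in units of 25 mm (1.0 is 25 mm), then the turn, a rotation vector about the world's x, y, z in rad. In form: [x, y, z, rx, ry, rz, x, y, z, rx, ry, rz, ...]. A call has 1 to 20 rows; each row is the pose to reach, as a shift and turn from the pose commanded when the call began; what a row does not reach only later rows make up. A row lasts 1/12 s, in which the tool goes at most 41.7 mm and 7.16 degrees, less where a joint would pass 70% of its speed; a pose out of reach is approached as far as the arm can. A call with a gripper value outside its range is refused whole. "claw" is the opening in per cent of the stroke, from 0 (shut) to 100 (fully open), set as the call begins (left out, the last holds). The fingers move at their own pace and stop on an object; "newtons" is the grip in N (left out, the last holds). Time passes only in rows, so rows that repeat a pose let the fingers close. It gives the time, the measured TCP pose, the force, the opening and the grip force at its end, in the units of the state.
- status.get_state(): the state, without advancing time (a new reading comes with each control period).
- vision.read_camera(name): name is "scene" or "top" or "wrist"; returns a dict with "image" (400x640x3 uint8, blue, green, red), "camera_matrix" (3x3 intrinsics, pixels), "camera_from_world" (4x4, takes a point from world to camera coordinates). Camera axes: x right, y down, z forward; pixel columns grow to the right and rows downward; lengths in m; the calibration is good to about 2 mm. A picture is of the moment at which its call begins. There is no depth.
- job.hand_in(): hands the job in; it is judged then, once.
The state is a dict: "clock": time; "joint_pos": joint angles; "qvel": joint speeds; "tau": joint torques, N m; "tcp_pos": TCP position; "orientation": TCP orientation; "wrist_force": force on the tool from outside, world axes, zero at the start; "ft_torque": the same for the moment, N m; "finger_gap": finger opening in m; "grip_force": force on a finger pad.
Only numpy, scipy, OpenCV 4.12 (cv2) and the standard library are available. Lean on these libraries where they do the work, as an engineer would, in place of code of your own. Each camera call takes 0.05 s, during which the arm holds its last target. There are 200 camera calls.

## Working session

There is one attempt and no reset: what is moved stays moved. The work goes in short steps, Python scripts to look and compute and a tool call to move; the robot and the scene stay as the last step left them, time stands still between calls to the robot, and variables do not carry over. Pictures are saved under pics/ and viewed, at most 10 in all, crops included, and the job is handed in when it is done.

Besides the shell and the picture viewer there is one more tool, called by a JSON object that holds its "api" and its "payload". apply_moves: Moves the arm, as the interface text tells. Its arguments: {"type":"object","properties":{"moves":{"type":"array","items":{"type":"number"}},"claw":{"type":"number"},"newtons":{"type":"number"}},"required":["moves"]}

```bash
mkdir -p pics; cat > h.py <<'E'
import numpy as np,cv2
from workcell import status,vision,job
def snap(n,f):
    c=vision.read_camera(n); cv2.imwrite('pics/'+f+'.png',c['image']); np.savez('pics/'+f+'.npz',K=c['camera_matrix'],T=c['camera_from_world']); return c
def ray(f,uv,z):
    d=np.load('pics/'+f+'.npz');K,T=d['K'],d['T'];R,t=T[:3,:3],T[:3,3]
    o=-R.T@t;v=R.T@np.linalg.solve(K,[uv[0],uv[1],1]);return o+v*(z-o[2])/v[2]
def proj(f,P):
    d=np.load('pics/'+f+'.npz');K,T=d['K'],d['T'];p=K@(T[:3,:3]@np.array(P)+T[:3,3]);return p[:2]/p[2]
E
python3 -c "
from h import *
a=snap('scene','s1');b=snap('top','t1');print(status.get_state())"
```

```text
{'clock': 0.1, 'joint_pos': array([ 9.76401376e-01,  3.13932510e-01,  4.50968291e-02,  1.30361641e+00,
       -3.49739647e-06,  1.43120592e+00]), 'qvel': array([-0.00096168, -0.00055318,  0.00218462, -0.00053665,  0.00018818,
       -0.00144735]), 'tau': array([ 3.97467142e-03, -4.81721985e+01,  2.99245030e+01,  1.26852936e-02,
       -7.47859553e-05,  1.35225143e-06]), 'tcp_pos': array([0.25234161, 0.51617309, 0.23849567]), 'orientation': array([-2.95420154e-04,  2.25447358e-01,  9.74254999e-01, -7.73381490e-04]), 'wrist_force': array([ 0.24514214, -0.09565215,  0.49678088]), 'ft_torque': array([-0.00308848,  0.0657947 ,  0.00344598]), 'grip_force': 0.0, 'finger_gap': 0.08546677527608883}
```

View pics/t1.png

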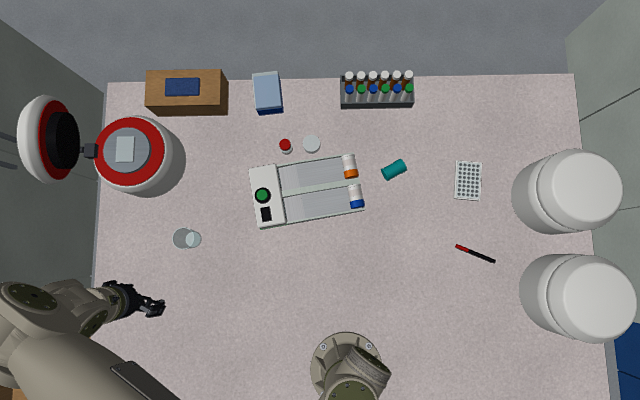

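View pics/s1.png

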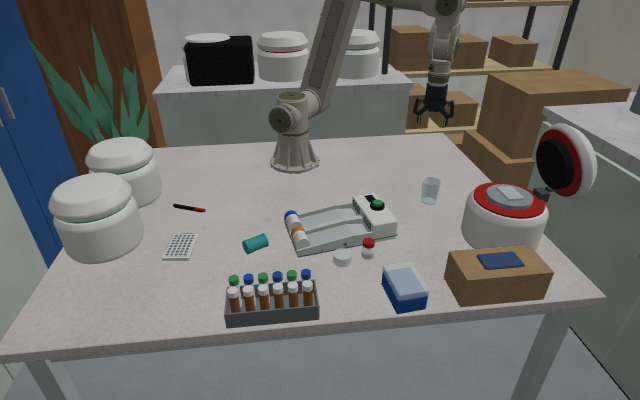

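The top view shows the reader block at (267,195), with its lanes running right and downhill. Candidates for the jar are the blue-lidded one at (357,196), the orange-lidded one at (350,166) and the turquoise one lying loose at (394,169). I choose (357,196) by its blue lid and check it in a close crop.

```bash
python3 -c "
from h import *
i=cv2.imread('pics/t1.png')[145:235,240:375];cv2.imwrite('pics/c1.png',cv2.resize(i,None,fx=5.9,fy=5.9,interpolation=cv2.INTER_CUBIC))"
```

```text
(no output)
```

View pics/c1.png

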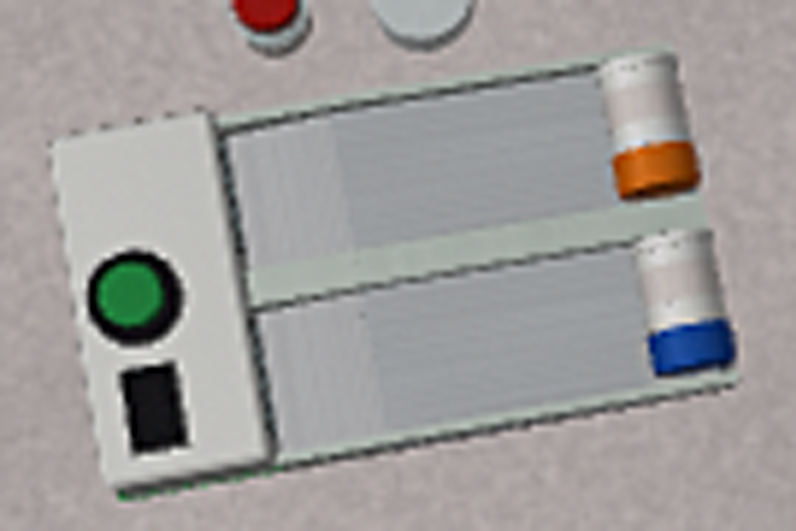

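The crop shows the blue-lidded jar at the low end of the lower lane (lid at (690,347), body (680,275)), and the button at (130,295). Next is a pose fit.

```bash
cat >> h.py <<'E'
def rw(p,q):
    c,s=np.cos(p[2]),np.sin(p[2]);return np.array([p[0]+c*q[0]-s*q[1],p[1]+s*q[0]+c*q[1],q[2]])
E
python3 - <<'E'
from h import *
from scipy.optimize import least_squares
C=lambda u,v:np.array([240+u/5.9,145+v/5.9])
M=np.array([[208,-96,74],[118,-96,74],[118,96,74],[208,96,74],[60,10,33],[60,90,33],[60,-10,33]])/1e3
U=[C(52,142),C(208,112),C(272,455),C(110,485),C(365,287),C(384,427),C(352,248)]
f=lambda p:np.concatenate([proj('t1',rw(p,m))-u for m,u in zip(M,U)])
r=least_squares(f,[.4,.1,1.7]);p=r.x;print(p,np.degrees(p[2]));print(f(p).reshape(-1,2).round(2))
np.save('p.npy',p)
for n,q in dict(jar=(-.11,.05,.039),crest=(.06,.05,.033),seat=(.095,.05,.051),pre=(-.165,.05,.04)).items():print(n,rw(p,q))
b=ray('t1',C(130,295),.084);print('btn',b)
s=status.get_state();print(s['tcp_pos'])
E
```

```text
[0.56183647 0.07265204 1.75283443] 100.43001528451506
[[-1.43 -1.08]
 [ 0.46 -1.61]
 [ 0.86  0.37]
 [-0.63  1.11]
 [-0.61 -0.06]
 [ 0.93  0.68]
 [ 0.42  0.5 ]]
jar [ 0.53257642 -0.04458213  0.039     ]
crest [0.50180057 0.12260893 0.033     ]
seat [0.49546437 0.15703061 0.051     ]
pre [ 0.54253331 -0.09867335  0.04      ]
btn [0.53090751 0.24649654 0.084     ]
[0.25234161 0.51617309 0.23849567]
```

{"api": "apply_moves", "payload": {"moves": [11.6,-24.6,-1,0,0,-0.935,11.6,-24.6,-1,0,0,-0.935,11.6,-24.6,-1,0,0,-0.935,11.6,-24.6,-1,0,0,-0.935,11.6,-24.6,-1,0,0,-0.935,11.6,-24.6,-1,0,0,-0.935,11.6,-24.6,-1,0,0,-0.935,11.6,-24.6,-1,0,0,-0.935,11.6,-24.6,-1,0,0,-0.935,11.6,-24.6,-1,0,0,-0.935,11.6,-24.6,-1,0,0,-0.935,11.6,-24.6,-1,0,0,-0.935,11.6,-24.6,-1,0,0,-0.935,11.6,-24.6,-1,0,0,-0.935,11.6,-24.6,-1,0,0,-0.935,11.6,-24.6,-1,0,0,-0.935,11.6,-24.6,-1,0,0,-0.935,11.6,-24.6,-1,0,0,-0.935,11.6,-24.6,-1,0,0,-0.935,11.6,-24.6,-1,0,0,-0.935], "claw": 42}}

```text
clock: 1.77
tcp_pos: [0.5418, -0.0974, 0.214]
orientation: [-0.001, 0.64, 0.768, -0.0]
wrist_force: [0.7, -0.1, 0.1]
finger_gap: 0.0363
grip_force: 0.0
```

```bash
python3 -c "
from h import *
snap('wrist','w1');s=status.get_state();print(s['tcp_pos'],s['orientation'],s['finger_gap'],s['clock'])
p=np.load('p.npy')
for q in [(-.11,.05,.039),(-.131,.05,.022),(-.165,.05,.04)]:print(proj('w1',rw(p,q)))"
```

```text
[ 0.54183952 -0.09701381  0.21422943] [-5.45114607e-04  6.39760904e-01  7.68573801e-01 -3.86405572e-05] 0.03610801903579693 1.8167
[325.22276902 125.64675468]
[325.15260486 146.77285148]
[325.20586533 185.17631891]
```

View pics/w1.png

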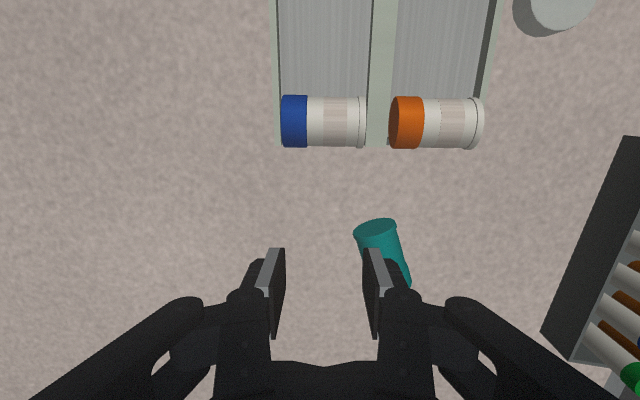

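The wrist view shows the blue jar centred at (323,122), square to the tool and in line with the fingers at (325,290). The turquoise jar is at (383,245), so I check its clearance.

```bash
python3 -c "
from h import *
p=np.load('p.npy');c,s=np.cos(p[2]),np.sin(p[2])
R=lambda w:np.r_[np.array([[c,s],[-s,c]])@(w[:2]-p[:2]),w[2]].round(4)
for f,u,z in [('w1',(376,219),.04),('w1',(354,236),.023),('w1',(400,285),.023),('t1',(394,169),.04),('t1',(383,174),.023),('w1',(323,122),.062),('w1',(369,50),.03),('w1',(278,50),.03)]:print(f,u,R(ray(f,u,z)))
t=status.get_state()['tcp_pos'];print(R(t))
"
```

```text
w1 (376, 219) [-0.1989  0.0004  0.04  ]
w1 (354, 236) [-0.2236  0.0198  0.023 ]
w1 (400, 285) [-0.2812 -0.0319  0.023 ]
t1 (394, 169) [-0.2462 -0.008   0.04  ]
t1 (383, 174) [-0.2112 -0.0021  0.023 ]
w1 (323, 122) [-0.1057  0.0519  0.062 ]
w1 (369, 50) [-0.0459  0.0116  0.03  ]
w1 (278, 50) [-0.0458  0.0914  0.03  ]
[-0.1632  0.0504  0.2142]
```

{"api": "apply_moves", "payload": {"moves": [0,0,-1.5,0,0,0,0,0,-3,0,0,0,0,0,-4.5,0,0,0,0,0,-5.8,0,0,0,0,0,-6.7,0,0,0,0,0,-7,0,0,0,0,0,-7,0,0,0,0,0,-7,0,0,0]}}

```text
clock: 2.48
tcp_pos: [0.543, -0.0976, 0.0404]
orientation: [0.0, 0.64, 0.769, 0.0]
wrist_force: [0.7, -0.8, 1.0]
finger_gap: 0.0351
grip_force: 0.0
```

```bash
python3 -c "
from h import *
snap('wrist','w2')
p=np.load('p.npy');t=status.get_state()['tcp_pos'];print(t)
c,s=np.cos(p[2]),np.sin(p[2]);print(c/.025,s/.025)
for u in [0,.02,.05,.1,.17,.205,.222,.228]:
  x=-.163+u; j=x+.034; print(u,(np.array([c*u,s*u])/.025).round(2))
"
```

```text
[ 0.54383504 -0.09812792  0.0411421 ]
-7.24137518627932 39.33907072379237
0 [-0.  0.]
0.02 [-0.14  0.79]
0.05 [-0.36  1.97]
0.1 [-0.72  3.93]
0.17 [-1.23  6.69]
0.205 [-1.48  8.06]
0.222 [-1.61  8.73]
0.228 [-1.65  8.97]
```

View pics/w2.png

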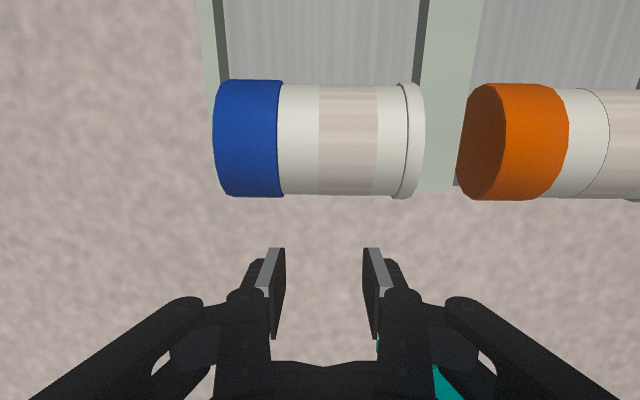

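The fingers are behind the jar and centred, with the jar at (320,138) and the fingers at (325,290). Now a gentle push uphill.

{"api": "apply_moves", "payload": {"moves": [-0.04,0.24,0,0,0,0,-0.09,0.47,0,0,0,0,-0.13,0.71,0,0,0,0,-0.17,0.94,0.03,0,0,0,-0.22,1.18,0.05,0,0,0,-0.26,1.42,0.08,0,0,0,-0.3,1.65,0.1,0,0,0,-0.35,1.89,0.13,0,0,0,-0.39,2.12,0.15,0,0,0,-0.43,2.36,0.18,0,0,0,-0.48,2.6,0.2,0,0,0,-0.52,2.83,0.23,0,0,0,-0.56,3.07,0.25,0,0,0,-0.61,3.3,0.28,0,0,0,-0.65,3.54,0.3,0,0,0,-0.69,3.78,0.33,0,0,0,-0.74,4.01,0.35,0,0,0,-0.78,4.2,0.38,0,0,0,-0.8,4.3,0.39,0,0,0,-0.8,4.33,0.39,0,0,0]}}

```text
clock: 4.2
tcp_pos: [0.5223, 0.0105, 0.049]
orientation: [-0.0, 0.64, 0.768, 0.0]
wrist_force: [-0.9, 0.3, -0.2]
finger_gap: 0.0359
grip_force: 0.0
```

```bash
python3 -c "
from h import *
snap('wrist','w3')
p=np.load('p.npy');t=status.get_state()['tcp_pos'];print(t)
c,s=np.cos(p[2]),np.sin(p[2]);print(np.array([[c,s],[-s,c]])@(t[:2]-p[:2]))
"
```

```text
[0.52238056 0.01039121 0.04897854]
[-0.0540892   0.05007532]
```

View pics/w3.png

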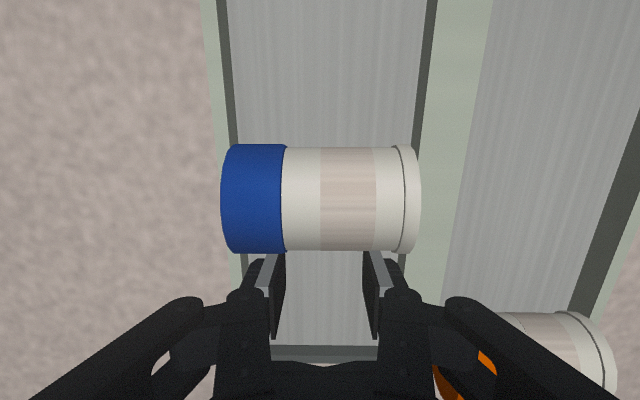

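The jar is square and resting on both fingertips at (320,198). I continue over the crest.

{"api": "apply_moves", "payload": {"moves": [-0.04,0.24,0.03,0,0,0,-0.09,0.47,0.05,0,0,0,-0.13,0.71,0.08,0,0,0,-0.17,0.94,0.1,0,0,0,-0.22,1.18,0.13,0,0,0,-0.26,1.42,0.15,0,0,0,-0.3,1.65,0.18,0,0,0,-0.35,1.89,0.2,0,0,0,-0.39,2.12,0.23,0,0,0,-0.43,2.36,0.25,0,0,0,-0.48,2.6,0.28,0,0,0,-0.52,2.83,0.3,0,0,0,-0.56,3.07,0.32,0,0,0,-0.6,3.25,0.32,0,0,0,-0.63,3.43,0.32,0,0,0,-0.67,3.63,0.3,0,0,0,-0.71,3.83,0.28,0,0,0,-0.74,4.0,0.26,0,0,0,-0.77,4.15,0.25,0,0,0,-0.77,4.15,0.25,0,0,0]}}

```text
clock: 5.92
tcp_pos: [0.503, 0.1143, 0.0551]
orientation: [-0.0, 0.64, 0.768, -0.0]
wrist_force: [0.4, -0.2, 0.3]
finger_gap: 0.0356
grip_force: 0.0
```

```bash
python3 -c "
from h import *
snap('wrist','w4')
p=np.load('p.npy');t=status.get_state()['tcp_pos'];print(t)
c,s=np.cos(p[2]),np.sin(p[2]);print(np.array([[c,s],[-s,c]])@(t[:2]-p[:2]))
"
```

```text
[0.50319255 0.11394279 0.05520202]
[0.05122506 0.05019989]
```

View pics/w4.png

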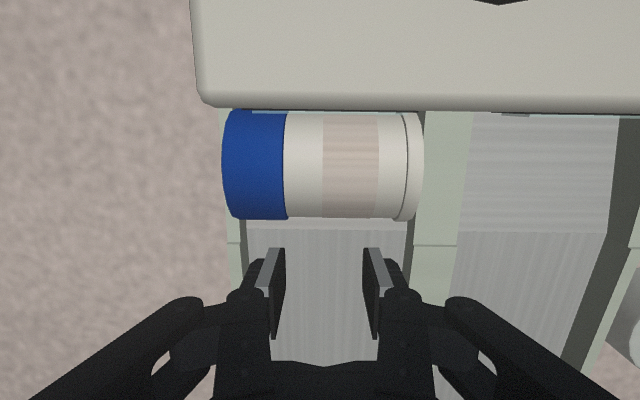

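The jar sits in the hollow against the block (320,165), with a clear gap to the fingers. Now I rise, close the fingers and look at the button.

{"api": "apply_moves", "payload": {"moves": [0,0,1,0,0,0,0,0,2,0,0,0,0,0,3.2,0,0,0,0,0,4.5,0,0,0,0.6,1.4,4.5,0,0,0,1.2,2.8,4.5,0,0,0,1.5,2.8,4.5,0,0,0,1.5,2.8,4.5,0,0,0,1.5,2.8,4.5,0,0,0]}}

```text
clock: 6.72
tcp_pos: [0.5405, 0.1833, 0.1672]
orientation: [-0.0, 0.64, 0.768, -0.001]
wrist_force: [0.1, -0.3, -0.7]
finger_gap: 0.0358
grip_force: 0.0
```

{"api": "apply_moves", "payload": {"moves": [0,0,0,0,0,0,0,0,0,0,0,0,0,0,0,0,0,0,0,0,0,0,0,0,0,0,0,0,0,0,0,0,0,0,0,0], "claw": 0, "newtons": 20}}

```text
clock: 7.22
tcp_pos: [0.5408, 0.1833, 0.168]
orientation: [0.0, 0.64, 0.768, 0.0]
wrist_force: [-0.5, 0.3, 0.6]
finger_gap: -0.0002
grip_force: 0.0
```

```bash
python3 -c "
from h import *
snap('wrist','w5');print(proj('w5',[.531,.2465,.084]))
p=np.load('p.npy');t=status.get_state()['tcp_pos'];print(t)
"
```

```text
[327.49783682 117.3115376 ]
[0.54084533 0.18336431 0.16792758]
```

View pics/w5.png

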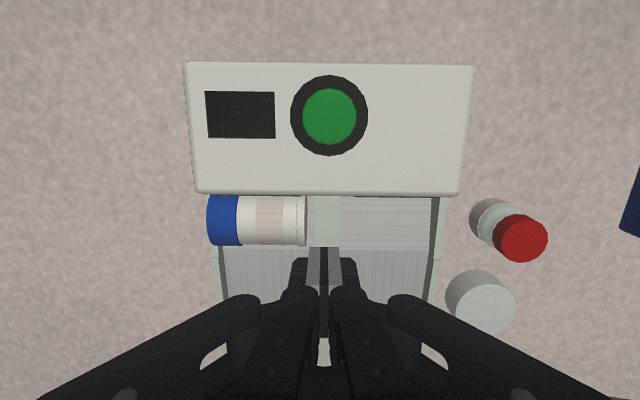

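The button is at (329,116), within 2 px of the prediction. I move above it and come down close.

{"api": "apply_moves", "payload": {"moves": [-0.18,1.3,0,0,0,0,-0.36,2.57,0,0,0,0,-0.36,2.57,-0.7,0,0,0,-0.36,2.57,-1.4,0,0,0,-0.36,2.57,-2.1,0,0,0,-0.36,2.57,-2.6,0,0,0,-0.36,2.57,-2.7,0,0,0,-0.36,2.57,-2.7,0,0,0,-0.36,2.57,-2.7,0,0,0]}}

```text
clock: 8.02
tcp_pos: [0.5316, 0.2478, 0.101]
orientation: [-0.0, 0.64, 0.768, -0.0]
wrist_force: [-1.5, 0.2, 3.0]
finger_gap: 0.0
grip_force: 1.2
```

{"api": "apply_moves", "payload": {"moves": [0,0,-0.06,0,0,0,0,0,-0.12,0,0,0,0,0,-0.18,0,0,0,0,0,-0.24,0,0,0,0,0,-0.24,0,0,0,0,0,-0.24,0,0,0]}}

```text
clock: 8.52
tcp_pos: [0.5324, 0.2479, 0.0977]
orientation: [0.001, 0.64, 0.768, 0.001]
wrist_force: [-7.2, -2.1, 19.0]
finger_gap: -0.0004
grip_force: 9.8
```

```bash
python3 -c "
from h import *
for z in (.078,.082,.086,.09,.094,.098):
  a=ray('t1',(262.03,195),z);b=ray('w5',(329,116),z);print(z,a.round(4),b.round(4),'r',np.linalg.norm(ray('w5',(356.5,116),z)-b).round(4),'collar',np.linalg.norm(ray('w5',(368,116),z)-ray('w5',(290.5,116),z)).round(4))
snap('wrist','w6');print(status.get_state()['wrist_force'])
i=cv2.imread('pics/w6.png')[120:330,200:450];cv2.imwrite('pics/c6.png',cv2.resize(i,None,fx=2.8,fy=2.8))
"
```

```text
0.078 [0.5318 0.2475 0.078 ] [0.5319 0.2473 0.078 ] r 0.0179 collar 0.0505
0.082 [0.5312 0.2469 0.082 ] [0.5318 0.2474 0.082 ] r 0.0176 collar 0.0496
0.086 [0.5306 0.2462 0.086 ] [0.5317 0.2475 0.086 ] r 0.0173 collar 0.0487
0.09 [0.53   0.2455 0.09  ] [0.5317 0.2476 0.09  ] r 0.017 collar 0.0478
0.094 [0.5294 0.2448 0.094 ] [0.5316 0.2477 0.094 ] r 0.0166 collar 0.0469
0.098 [0.5287 0.2441 0.098 ] [0.5315 0.2479 0.098 ] r 0.0163 collar 0.046
[-7.04189271 -1.93099819 20.35117737]
```

View pics/c6.png

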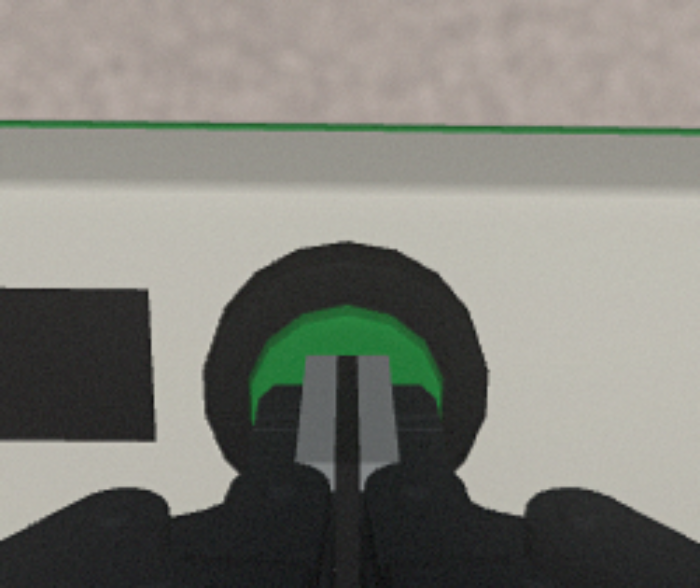

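The fingertips are centred on the button (crop (347,400)) and clear of the collar. At 20 N against a 4 N spring it must be bottomed, so I retreat.

{"api": "apply_moves", "payload": {"moves": [0,0,0.2,0,0,0,0,0,0.5,0,0,0,0,0,1.2,0,0,0,0,0,2.2,0,0,0,0,0,3.4,0,0,0,0,-0.6,4.5,0,0,0,0,-1.8,5,0,0,0,0,-2.8,5,0,0,0,0,-2.8,5,0,0,0,0,-2.8,5,0,0,0]}}

```text
clock: 9.4
tcp_pos: [0.5324, 0.1768, 0.2198]
orientation: [0.0, 0.641, 0.767, 0.0]
wrist_force: [-0.0, 0.8, 0.3]
finger_gap: -0.0001
grip_force: 0.0
```

```bash
python3 -c "
from h import *
snap('wrist','w7');s=status.get_state();print(s['wrist_force'],s['clock'],abs(s['qvel']).max())"
```

```text
[-1.03934049  0.599658    0.17418949] 9.45 0.0203715460373263
```

View pics/w7.png

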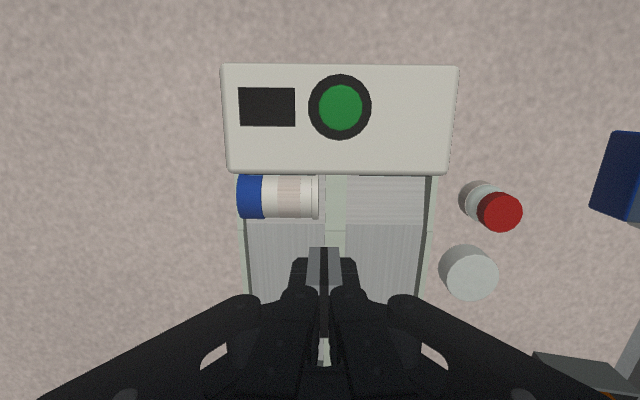

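The jar is still seated at (278,196), the button is free at (340,107), and the robot touches nothing.

```bash
python3 -c "
from h import *
print(job.hand_in())"
```

```text
the job is handed in; nothing more can be done
None
```

I pushed the blue-lidded jar over the crest into the hollow against the reader and it stayed there. I then pressed the green start button until it bottomed out, as judged from the 20 N reading, and handed the job in at about 9.5 s; no verdict came back.

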